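# Stand the breakfast egg in the empty egg cup

## Task

Breakfast is being laid: one boiled egg already stands in its egg cup, the other still stands in the wooden egg tray. Take the egg out of the tray and seat it gently in the empty egg cup, upright with its pointed end up, letting go only once it sits there. Leave both cups standing where they are and do not disturb the egg that is already served.

Things in the scene. Friction and masses are not known exactly. Their poses are not given: they have to be found in the camera images.
- egg_center (a point): the egg to move: loose, light brown, 46 mm wide, 62 mm high, 65 g, upright, blunt end down, in a well of the tray. Point: half-way up, on its axis (z, to the pointed end). Widest 8 mm below this point; a hemisphere below that. The point stands 23 mm above the tray's top, and, seated, 19 mm above the cup's rim: fingertips reaching at most 16 mm below it clear both
- empty_cup_rim (a point): the empty egg cup: white ceramic, loose, 140 g, 46 mm high, standing on the worktop; foot 50 mm and rim 47 mm across, round mouth about 39 mm wide into which the egg's round bottom sinks about 12 mm and centres itself. Point: centre of the mouth at rim height; z up
- other_egg_center (a point): the second egg, the same as the first, already standing in a cup just like the empty one; to be left alone. The point is half-way up this egg on its axis; z up
- egg_tray_top (a point): the egg tray: a loose wooden block 122 x 64 mm and 20 mm high, with two round wells 34 mm wide, at 30 mm either side of its middle along its x; the well at +x holds the egg, the other is empty. The point is the middle of its top face; z up
There are look-alikes about, which are no part of the job. What is shaped like the part that bears empty_cup_rim but purple or turquoise is not meant.

How it is judged (in metres and radians):
At the end, for the whole second after the job is handed in: The egg rests, released and still, in the empty cup: its centre within 12 mm of the cup's axis and 14 to 25 mm above the rim, its pointed end up within 17 degrees of upright; the cup stands upright on the worktop within 40 mm of where it was, and the other egg is within 25 mm of where it was (horizontal distance between egg_center and empty_cup_rim below 0.012 m and z of egg_center in the frame of empty_cup_rim between 0.014 and 0.025 m and angle between egg_center's own z axis and vertical below 0.3 rad and angle between empty_cup_rim's own z axis and vertical below 0.1 rad and height (world z) of empty_cup_rim below 0.052 m and distance of empty_cup_rim from where it was at the start of the episode below 0.04 m and distance of other_egg_center from where it was at the start of the episode below 0.025 m and contact force between egg and the fingers below 0.1 N and linear speed of egg below 0.02 m/s); the robot touches nothing.
It fails at once if the egg is rammed into the cup (more than 30 N between them) (contact force between egg and empty_cup above 30 N).
It fails at once if the other egg is knocked away (more than 30 mm) (distance of other_egg_center from where it was at the start of the episode above 0.03 m).
It fails at once if the egg is let fall (out of the fingers and moving faster than 0.5 m/s, a drop of about 13 mm) (contact force between egg and the fingers below 0.1 N and linear speed of egg above 0.5 m/s).
It also fails if it takes over 48 s, if anything falls off the work surface, if the arm or the gripper's body presses on something with over 40 N, if the wrist force passes 120 N, or if a joint passes its speed limit or range.

## Robot

A 6-joint arm with a two-finger parallel gripper is mounted at the origin on a cart in front of the work surface, level with it; the furniture and walls round the work are solid. World frame = base frame: x ahead of the robot, y to its left, z up, the work surface at z = 0. Lengths are in mm, angles in degrees, forces in N, time in s.
With the tool pointing down it reaches from about 300 to 850 mm from the base axis. Payload 4.2 kg.
Tool frame: the origin (TCP) lies on the centre line of the jaws, within the pads' length; the fingertips stand 11 mm ahead of it and the grasp point (between the pads) lies 8 mm behind it; z points along the fingers, y is the line along which they close (so a half turn about z gives the same grasp; the last joint's range is limited). The gripper opens to 91 mm and grips with 3 to 60 N. Pads are 32 mm wide; open, the fingers measure 118 mm over their backs; the gripper's body (76 mm by 178 mm) begins 60 mm behind the grasp point.
Start: joints at [74.714, 18.312, 89.639, -0, 72.044, -1.146], TCP at [140.476, 557.595, 192.876] pointing down, gripper open.
Joint ranges: [-177.97, 177.97], [-48.28, 115.42], [12.27, 149.76], [-77.06, 257.06], [2.81, 150.46], [-146.56, 146.56]. Speed limits (degrees/s): [147.25, 147.25, 180, 180, 180, 180].

## Interface

Orientations are given as [roll, pitch, yaw] about the fixed x, y, z axes, in that order (R = Rz(yaw) Ry(pitch) Rx(roll)).
In Python, from workcell import env, grab_frame, camera_model, models gives the robot as it stands.
- The arm moves only by the shell command python3 -m crank 'ROWS' [FORCE]. ROWS is text: rows parted by semicolons, each of 7 numbers parted by spaces: the closure, from -1 (fully open) to 1 (shut), so that 0 is half open, then the shift along the tool's x, y, z in mm, then the turn, a rotation vector about the tool's x, y, z in degrees. A call has 1 to 10 rows; each row shifts and turns the commanded pose from where the row before left it, along the tool's axes as they then stand; what a row does not reach is not made up. A row lasts 1/8 s, in which the tool goes at most 62.5 mm and 10.7 degrees, less where a joint would pass 70% of its speed; a pose out of reach is approached as far as the arm can. A call is refused whole if a number of a shift passes 62.5 or a number of a turn 10.7, either way. A call with a gripper value outside its range is refused whole. The fingers move at their own pace and stop on an object; FORCE is the grip in N (left out, the last holds). Time passes only in rows, so rows that do not move let the fingers close. It gives the time, the measured TCP pose, the force, the opening and the grip force at its end, in the units of the state.
- env.state(): the state, without advancing time (a new reading comes with each control period).
- grab_frame(name): name is "scene" or "side" or "wrist"; returns the picture (384x512x3 uint8, blue, green, red); there is no depth.
- camera_model(name): a dict with "K" (3x3 intrinsics, pixels), "R" (3x3) and "t" (3): a world point X has camera coordinates R X + t; the wrist camera has in their place "mount" (4x4, takes a point from camera to tool coordinates, whose origin is the TCP and whose axes are the flange's). Camera axes: x right, y down, z forward; pixel columns grow to the right and rows downward; lengths in mm; the calibration is good to about 2 mm. A picture is of the moment at which its call begins: read the wrist's pose just before it. camera_model takes no time and is no camera call.
- env.job_done(): hands the job in; it is judged then, once.
Trained networks look in the newest picture that a camera, given by its name, has taken for a name from the list of things; names that differ only in an ending like _2 or _b are one class to them, and where a whole thing is asked for, a point or a joint stands for the part that bears it (a point fixed in the world has none). Each returns a list of dicts, best first, with "p" (0 to 1); they miss things now and then, are a little off and sometimes report something else, mostly with a low value. They report only what shows in the picture. A call takes as long as a camera call. They do not tell look-alikes from the thing itself.
- models.search_frame(name, camera): "point" ([x, y, z] in mm, in world coordinates, good to about 4 mm: the middle of the surface that is visible of it).
The state is a dict: "time_s": time; "qpos": joint angles; "qvel": joint speeds; "effort": joint torques, N m; "ee_pos": TCP position; "ee_rot": TCP orientation; "force": force on the tool from outside, world axes, zero at the start; "torque": the same for the moment, N m; "gripper_width": finger opening in mm; "gripper_force": force on a finger pad.
Only numpy, scipy, OpenCV 4.12 (cv2) and the standard library are available. Lean on these libraries where they do the work, as an engineer would, in place of code of your own. Each camera call takes 0.05 s, during which the arm holds its last target. There are 200 camera calls.

## Working session

There is one attempt and no reset: what is moved stays moved. The work goes in short steps, Python scripts to look and compute and a shell command to move; the robot and the scene stay as the last step left them, time stands still between calls to the robot, and variables do not carry over. Pictures are saved under pics/ and viewed, at most 12 in all, crops included, and the job is handed in when it is done.

```bash
mkdir -p pics; python3 - <<'E'
from workcell import env, grab_frame, camera_model, models
import cv2, numpy as np
s=env.state(); print(s['time_s'],s['ee_pos'],s['ee_rot'],s['gripper_width'])
a=[]
for c in ("scene","side"):
    im=grab_frame(c); a.append(im); cv2.imwrite(f'pics/{c}0.png',im)
    m=camera_model(c); print(c,np.round(m['K'],1).tolist(),np.round(m['R'],3).tolist(),np.round(m['t'],1).tolist())
    for n in ("egg_center","empty_cup_rim","other_egg_center","egg_tray_top"):
        for d in models.search_frame(n,c):
            X=m['R']@np.array(d['point'])+m['t'];u=m['K']@X
            print(c,n,round(d['p'],2),np.round(d['point']),np.round(u[:2]/u[2]))
E
```

```text
0.0 [140.30800422 557.05872423 192.01357379] [-1.79898135e+02 -1.65397939e-03  1.65861064e+02] 91.29834508239374
scene [[448.7, 0.0, 261.4], [0.0, 448.7, 190.9], [0.0, 0.0, 1.0]] [[0.624, -0.781, 0.01], [-0.49, -0.401, -0.774], [0.609, 0.478, -0.634]] [-253.0, 291.8, 1048.8]
scene egg_center 0.56 [ 475. -288.   58.] [365. 241.]
scene empty_cup_rim 0.88 [366. -23.  31.] [259. 226.]
scene empty_cup_rim 0.87 [ 490. -115.   29.] [312. 217.]
scene empty_cup_rim 0.83 [447. -28.  25.] [278. 213.]
scene empty_cup_rim 0.73 [ 396. -122.   27.] [295. 237.]
scene empty_cup_rim 0.72 [468.  78.  29.] [254. 194.]
scene egg_tray_top 0.8 [ 456. -319.   21.] [370. 260.]
side [[371.4, 0.0, 251.9], [0.0, 371.4, 197.0], [0.0, 0.0, 1.0]] [[-0.985, -0.175, -0.01], [-0.061, 0.396, -0.916], [0.164, -0.901, -0.401]] [429.9, 95.4, 853.5]
side egg_center 0.68 [453. -12.  28.] [246. 212.]
side egg_center 0.51 [ 485. -267.   47.] [251. 170.]
side empty_cup_rim 0.95 [450. -13.  31.] [247. 211.]
side empty_cup_rim 0.94 [368. -16.  26.] [280. 214.]
side empty_cup_rim 0.93 [473.  93.  30.] [229. 231.]
side empty_cup_rim 0.82 [ 401. -113.   33.] [272. 195.]
side empty_cup_rim 0.6 [500. -99.  32.] [235. 196.]
side other_egg_center 0.87 [475. 296.  74.] [199. 265.]
side egg_tray_top 0.6 [ 465. -278.   11.] [258. 180.]
```

View pics/scene0.png

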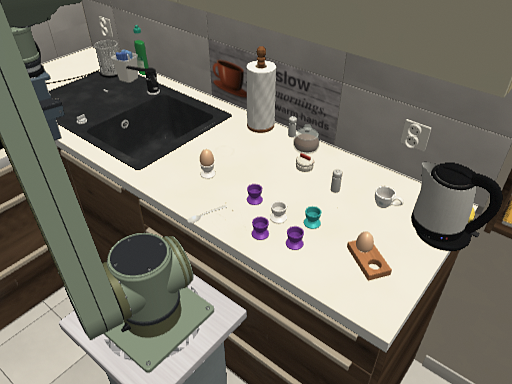

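View pics/side0.png

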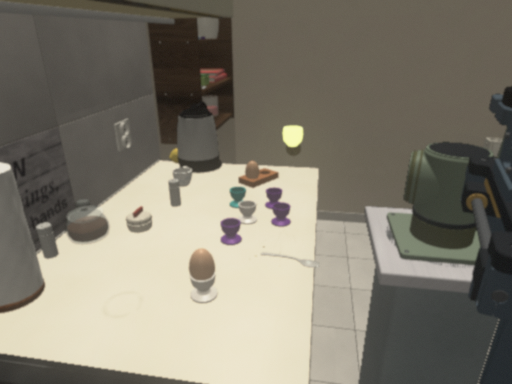

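The scene picture shows the egg in the tray at (365,242) and the served egg at (207,158). The cups are white (279,212), purple (255,194), (260,228) and (295,237), and turquoise (313,217). The side picture agrees: white is at (247,212), the served egg at (202,270) and the tray at (256,176).

So the target cup is the white one near (450,-20), not the three purple ones or the turquoise one. The egg to move is the one in the tray, not the one at (207,158). Next I'll check this in a crop and locate the nearby obstacles.

```bash
cat > h.py <<'E'
import numpy as np, cv2
from scipy.spatial.transform import Rotation as Ro
from workcell import env, grab_frame, camera_model, models
def cam(c):
    m=camera_model(c)
    if 'mount' in m:
        s=env.state(); T=np.eye(4); T[:3,:3]=Ro.from_euler('xyz',s['ee_rot'],degrees=True).as_matrix(); T[:3,3]=s['ee_pos']
        W=np.linalg.inv(T@np.array(m['mount'])); return np.array(m['K']),W[:3,:3],W[:3,3]
    return np.array(m['K']),np.array(m['R']),np.array(m['t'])
def onz(k,uv,z):
    K,R,t=k; d=R.T@np.linalg.solve(K,[*uv,1]); o=-R.T@t; return o+d*(z-o[2])/d[2]
def proj(k,X):
    K,R,t=k; u=K@(R@np.array(X,float)+t); return u[:2]/u[2]
def ray(k,uv):
    K,R,t=k; d=R.T@np.linalg.solve(K,[*uv,1]); return -R.T@t,d/np.linalg.norm(d)
def delta(target):
    s=env.state(); R=Ro.from_euler('xyz',s['ee_rot'],degrees=True).as_matrix()
    return R.T@(np.array(target)-s['ee_pos'])
E
python3 - <<'E'
from h import *
k=cam('scene')
for n,uv in dict(kettle=(445,240),kettleL=(415,225),kettleR=(478,228),towel=(261,131),pot=(306,150),served=(208,176),white=(279,220),mug=(384,205)).items(): print(n,np.round(onz(k,uv,0)))
print('tray corners',[np.round(onz(k,uv,20)[:2]).tolist() for uv in((348,243),(373,237),(390,270),(366,273))])
print(np.round(camera_model('wrist')['mount'],2).tolist(),np.round(camera_model('wrist')['K'],0).tolist())
im=cv2.imread('pics/scene0.png')[150:290,190:410]
cv2.imwrite('pics/crop.png',cv2.resize(im,None,fx=3.5,fy=3.5,interpolation=cv2.INTER_CUBIC))
E
```

```text
kettle [ 675. -439.    0.]
kettleL [ 680. -349.   -0.]
kettleR [ 783. -495.   -0.]
towel [796. 314.   0.]
pot [799. 112.   0.]
served [470. 274.   0.]
white [448. -32.   0.]
mug [ 703. -239.   -0.]
tray corners [[476.0, -243.0], [539.0, -284.0], [460.0, -373.0], [413.0, -331.0]]
[[0.0, -0.96, -0.28, 77.56], [1.0, 0.0, -0.0, -0.93], [0.0, -0.28, 0.96, -191.76], [0.0, 0.0, 0.0, 1.0]] [[306.0, 0.0, 259.0], [0.0, 306.0, 193.0], [0.0, 0.0, 1.0]]
```

View pics/crop.png

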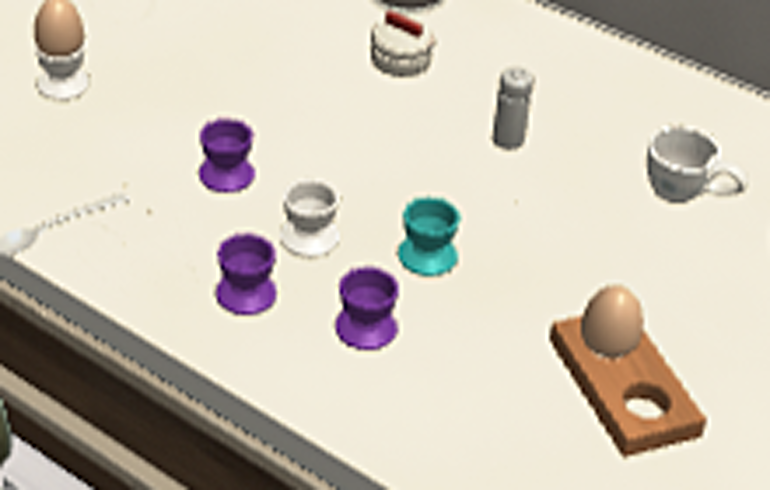

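The crop confirms it: there is one white empty cup at crop (311,215), i.e. scene (279,212). The purple and turquoise cups around it are decoys, and the egg stands in the tray's far well. I'll swing there on an arc.

```bash
R='see'; python3 -m crank '-1 -58 -7 0 0 0 6;-1 -58 -7 0 0 0 6;-1 -58 -7 0 0 0 6;-1 -57 -7 0 0 0 6;-1 -57 -7 0 0 0 6;-1 -56 -7 0 0 0 6;-1 -56 -7 0 0 0 6;-1 -55 -7 0 0 0 6;-1 -55 -7 0 0 0 6;-1 -54 -7 0 0 0 6' && python3 -m crank '-1 -54 -6 0 0 0 6;-1 -54 -4 0 0 0 6;-1 -54 -3 0 0 0 6;-1 -40 0 0 0 0 4;-1 0 0 0 0 0 0;-1 0 0 0 0 0 0;-1 0 0 0 0 0 0'
python3 - <<'E'
from h import *
k=cam('wrist'); im=grab_frame('wrist'); cv2.imwrite('pics/w1.png',im)
s=env.state(); print(np.round(s['ee_pos'],1),np.round(s['ee_rot'],2))
for n in ("empty_cup_rim","egg_center"):
    for d in models.search_frame(n,'wrist'): print(n,round(d['p'],2),np.round(d['point']),np.round(proj(k,d['point'])))
E
```

```text
time_s: 1.75
ee_pos: [505.7, 153.9, 192.9]
ee_rot: [180.0, -0.0, 105.7]
force: [1.2, -0.6, -0.0]
gripper_width: 91.1
gripper_force: 0.0
time_s: 2.62
ee_pos: [518.3, -44.8, 192.8]
ee_rot: [-180.0, -0.0, 84.0]
force: [0.1, 0.4, 0.0]
gripper_width: 91.2
gripper_force: 0.0
[518.4 -44.8 192.9] [ 1.800e+02 -2.000e-02  8.397e+01]
empty_cup_rim 0.96 [ 499. -115.   26.] [249. 228.]
empty_cup_rim 0.9 [454. -22.  27.] [202. 158.]
empty_cup_rim 0.75 [471.  80.  27.] [203.  64.]
empty_cup_rim 0.73 [ 414. -120.    9.] [187. 232.]
empty_cup_rim 0.64 [364. -23.  27.] [127. 167.]
egg_center 0.46 [456. -20.  25.] [204. 157.]
```

View pics/w1.png

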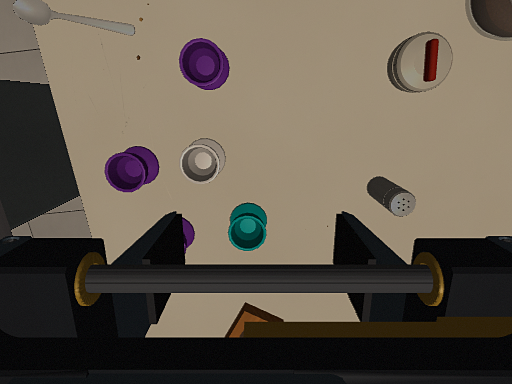

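The wrist picture shows the white cup's rim centred near (200,162). Purple cups are at (205,64), (130,170) and partly at (185,233), and the turquoise cup is at (248,227). Next I'll move past the egg so that the wrist camera sees it.

```bash
python3 -m crank '-1 -55 2 0 0 0 6;-1 -55 2 0 0 0 6;-1 -55 2 0 0 0 6;-1 -55 2 0 0 0 6;-1 -55 2 0 0 0 6;-1 -40 2 0 0 0 4;-1 0 0 0 0 0 0;-1 0 0 0 0 0 0'
python3 - <<'E'
from h import *
k=cam('wrist'); im=grab_frame('wrist'); cv2.imwrite('pics/w2.png',im)
s=env.state(); print(np.round(s['ee_pos'],1),np.round(s['ee_rot'],2))
np.savez('w2.npz',K=k[0],R=k[1],t=k[2])
for n in ("egg_center","egg_tray_top"):
    for d in models.search_frame(n,'wrist'): print(n,round(d['p'],2),np.round(d['point']),np.round(proj(k,d['point'])))
E
```

```text
time_s: 3.78
ee_pos: [421.5, -340.2, 192.8]
ee_rot: [-180.0, -0.0, 49.9]
force: [-0.5, 0.1, 0.2]
gripper_width: 91.1
gripper_force: 0.0
[ 421.7 -339.9  192.8] [-1.7999e+02 -4.0000e-02  4.9960e+01]
egg_center 0.88 [ 486. -282.   63.] [269.  96.]
egg_tray_top 0.63 [ 463. -312.   18.] [269. 130.]
```

View pics/w2.png

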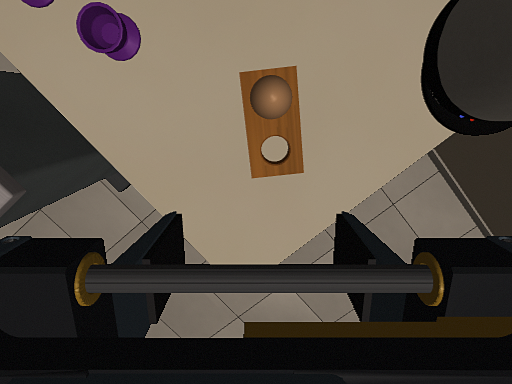

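The wrist picture shows the tray with corners at (240,73), (296,67), (303,173) and (252,178). The egg is at (271,97), the empty well at (275,149), and the kettle is well clear. I'll measure the egg and the rim now.

```bash
python3 - <<'E'
from h import *
f=np.load('w2.npz'); k=(f['K'],f['R'],f['t'])
im=cv2.imread('pics/w2.png'); g=cv2.cvtColor(im,cv2.COLOR_BGR2GRAY)
c=cv2.HoughCircles(g[50:190,220:320],cv2.HOUGH_GRADIENT,1,20,param1=80,param2=12,minRadius=12,maxRadius=27)
if c is not None:
    for a in c[0][:3]:
        uv=a[:2]+[220,50]; print('circ',uv,a[2],np.round(onz(k,uv,41),1),np.round(onz(k,uv,20),1))
C=np.array([onz(k,p,20)[:2] for p in((240,73),(296,67),(303,173),(252,178))]); print('tray',C.round(1).tolist(),C.mean(0).round(1))
ax=(C[0]+C[1]-C[2]-C[3]); print('len',np.linalg.norm(ax)/2,'wid',np.linalg.norm(C[0]-C[1]),'ang',np.degrees(np.arctan2(ax[1],ax[0])))
print('egg from tray',C.mean(0)+30*ax/np.linalg.norm(ax), 'reach d',0)
# wrist pose at w1
m=camera_model('wrist');T=np.eye(4);T[:3,:3]=Ro.from_euler('xyz',[180,-.02,83.97],degrees=True).as_matrix();T[:3,3]=[518.4,-44.8,192.9]
W=np.linalg.inv(T@np.array(m['mount']));k1=(np.array(m['K']),W[:3,:3],W[:3,3])
g1=cv2.cvtColor(cv2.imread('pics/w1.png'),cv2.COLOR_BGR2GRAY)
c=cv2.HoughCircles(g1[125:200,165:240],cv2.HOUGH_GRADIENT,1,5,param1=80,param2=10,minRadius=12,maxRadius=28)
if c is not None:
    for a in c[0][:4]:
        uv=a[:2]+[165,125];print('cup',uv,a[2],np.round(onz(k1,uv,46),1))
ks=cam('scene');print('cup scene',onz(ks,(278.6,206.3),46).round(1)); kd=cam('side');print('cup side',onz(kd,(247,206),46).round(1))
print('egg scene',onz(ks,(365,241.5),43).round(1))
a=cv2.resize(im[50:190,220:320],None,fx=4,fy=4,interpolation=cv2.INTER_CUBIC);b=cv2.resize(cv2.imread('pics/w1.png')[125:200,165:240],(400,400),interpolation=cv2.INTER_CUBIC)
o=np.zeros((560,800,3),np.uint8);o[:,:400]=a;o[:400,400:]=b;cv2.imwrite('pics/z.png',o)
E
```

```text
circ [271.5  97.5] 21.8 [ 487.3 -284.9   41. ] [ 488.2 -285.1   20. ]
circ [274.5 149.5] 13.6 [ 454.4 -330.1   41. ] [ 453.4 -333.1   20. ]
tray [[477.9, -242.3], [529.6, -277.6], [461.8, -377.6], [410.2, -342.4]] [ 469.9 -310. ]
len 120.81885229902099 wid 62.558454741581286 ang 55.90998694754283
egg from tray [ 486.68963931 -285.1087662 ] reach d 0
cup [200.5 162.5] 18.8 [456.1 -23.2  46. ]
cup [206.5 157.5] 18.8 [463.7 -18.3  46. ]
cup [200.5 155.5] 19.1 [457.4 -15.4  46. ]
cup [202.5 168.5] 15.0 [457.3 -30.2  46. ]
cup scene [452.7 -24.7  46. ]
cup side [450.   -9.1  46. ]
egg scene [ 487.3 -283.6   43. ]
```

View pics/z.png

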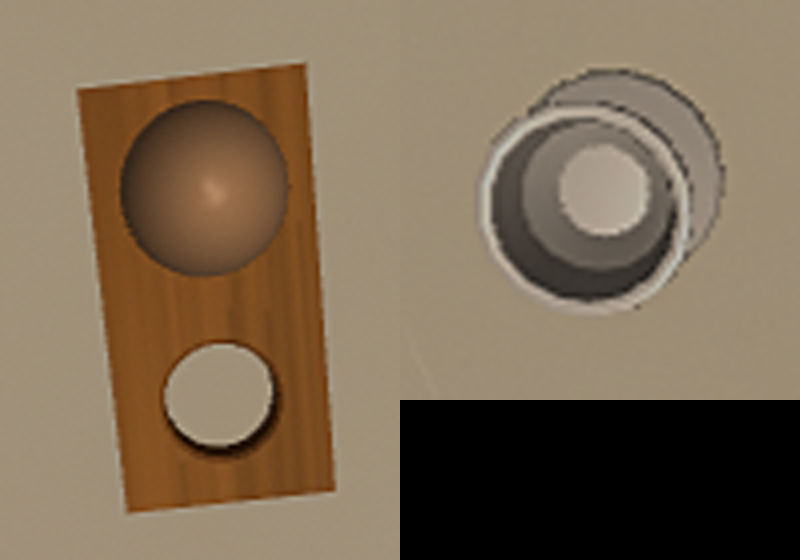

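The crop puts the rim centre at (587,207) in the right half, i.e. wrist pixel (200.1,163.8), giving about (455,-24). The egg is at about (487,-285), which agrees with the tray's well and the scene camera. I'll go above it and lower to TCP z = 40.

```bash
python3 -m crank '-1 42 7 0 0 0 0;-1 42 8 0 0 0 0;-1 0 0 0 0 0 0;-1 0 0 0 0 0 0;-1 0 0 45 0 0 0;-1 0 0 45 0 0 0;-1 0 0 30 0 0 0;-1 0 0 0 0 0 0'
python3 - <<'E'
from h import *
s=env.state();print(np.round(s['ee_pos'],1),np.round(s['ee_rot'],2),delta([487,-285,40]).round(1))
E
```

```text
time_s: 4.92
ee_pos: [484.4, -285.9, 70.9]
ee_rot: [-179.7, 0.1, 49.8]
force: [0.5, -0.0, 1.0]
gripper_width: 91.4
gripper_force: 0.0
[ 484.4 -285.9   70.9] [-1.7969e+02  6.0000e-02  4.9810e+01] [ 2.4  1.6 30.9]
```

```bash
python3 -m crank '-1 2 1.5 20 0 0 0;-1 0 0 11 0 0 0;-1 0 0 0 0 0 0;-1 0 0 0 0 0 0;0 0 0 0 0 0 0;0 0 0 0 0 0 0;0.1 0 0 0 0 0 0;0.2 0 0 0 0 0 0;0.3 0 0 0 0 0 0;0.4 0 0 0 0 0 0' 8 && python3 -m crank '1 0 0 0 0 0 0;1 0 0 0 0 0 0;1 0 0 0 0 0 0;1 0 0 0 0 0 0' 10
python3 - <<'E'
from h import *
s=env.state();print(np.round(s['ee_pos'],1),np.round(s['ee_rot'],2))
E
```

```text
time_s: 6.18
ee_pos: [488.7, -285.5, 41.8]
ee_rot: [-179.9, -0.0, 49.9]
force: [-2.4, 3.0, 5.1]
gripper_width: 33.9
gripper_force: 2.7
time_s: 6.68
ee_pos: [487.9, -284.9, 42.3]
ee_rot: [-179.8, 0.0, 49.9]
force: [-2.6, 2.9, 6.4]
gripper_width: 28.6
gripper_force: 9.5
[ 487.9 -284.9   42.3] [-179.83    0.     49.85]
```

The opening is 28.6 mm, which is too small for a 46 mm egg, so I'll look before moving on.

```bash
python3 - <<'E'
from h import *
a=grab_frame('scene');b=grab_frame('side');w=grab_frame('wrist')
o=np.zeros((600,800,3),np.uint8)
o[:300,:400]=cv2.resize(a[170:290,310:470],(400,300));o[:300,400:]=cv2.resize(b[120:210,200:320],(400,300))
o[300:,:400]=cv2.resize(w,(400,300));o[300:,400:]=cv2.resize(w[150:330,150:390],(400,300))
cv2.imwrite('pics/g1.png',o)
for c in('scene','side'):
    for d in models.search_frame('egg_center',c)[:2]: print(c,round(d['p'],2),np.round(d['point']))
s=env.state();print(s['gripper_width'],s['gripper_force'],np.round(s['force'],1))
E
```

```text
scene 0.47 [ 476. -292.   54.]
side 0.71 [ 488. -266.   41.]
28.917975036024657 9.510743932924015 [-2.5  3.1  5.6]
```

View pics/g1.png

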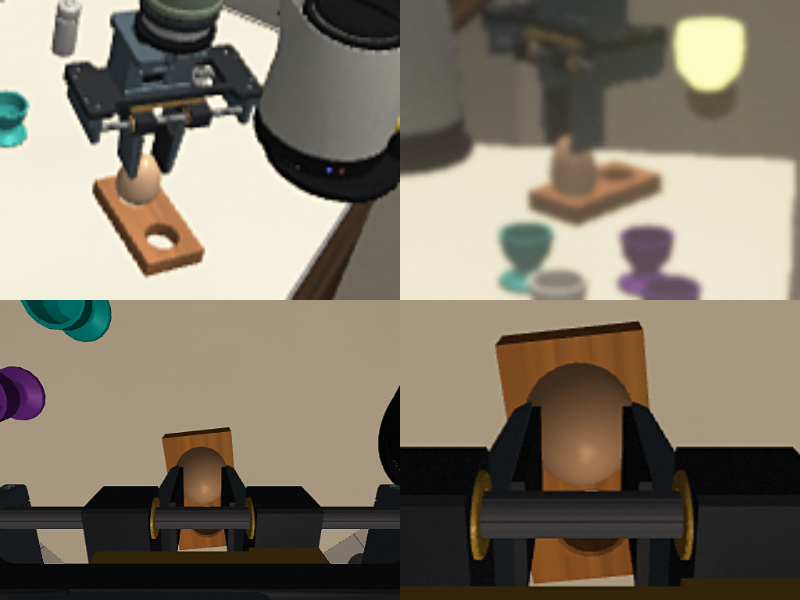

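The egg is still upright in its well at about scene (365,244), but the pads hold only its upper or near side. I'll project where the TCP and tips should appear and compare.

```bash
python3 - <<'E'
from h import *
s=env.state();R=Ro.from_euler('xyz',s['ee_rot'],degrees=True).as_matrix();p=np.array(s['ee_pos']);print(p.round(1))
out=[]
for c,(x0,y0,w,h) in dict(scene=(325,200,80,60),side=(222,140,60,45),wrist=(180,170,160,120)).items():
    k=cam(c);im=grab_frame(c);f=400/w;cr=cv2.resize(im[y0:y0+h,x0:x0+w],(400,300),interpolation=cv2.INTER_CUBIC)
    for X,col in((p,(0,0,255)),(p+R@[0,14,11],(0,255,0)),(p+R@[0,-14,11],(0,255,0)),(p+R@[16,14,11],(255,0,0)),(p+R@[16,-14,11],(255,0,0)),(np.array([487,-285,43]),(255,255,0)),(np.array([487,-285,74]),(255,0,255))):
        u=(proj(k,X)-[x0,y0])*f;cv2.circle(cr,tuple(int(v) for v in u),4,col,-1)
    out.append(cr)
o=np.zeros((600,800,3),np.uint8);o[:300,:400]=out[0];o[:300,400:]=out[1];o[300:,:400]=out[2];cv2.imwrite('pics/g2.png',o)
E
```

```text
[ 487.9 -284.9   42.3]
```

View pics/g2.png

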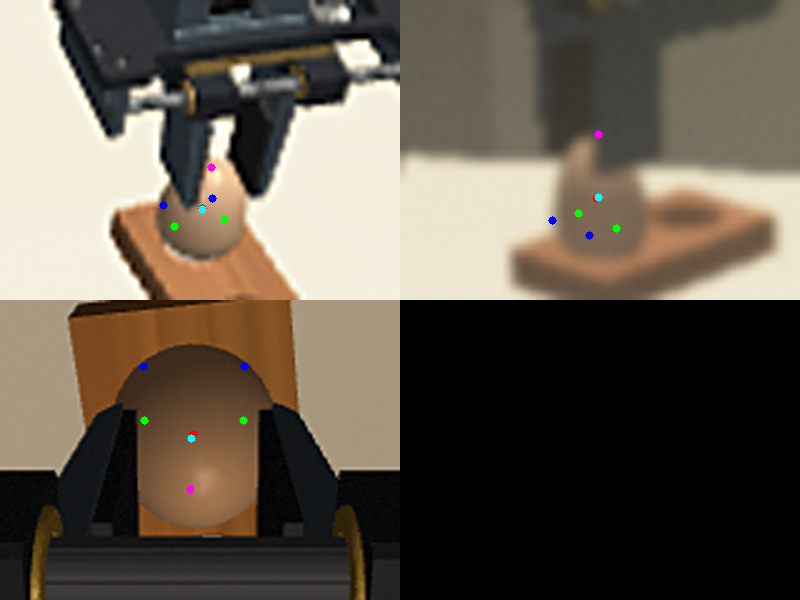

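The fingertips are not where the brief puts them. In w2 the open tips at (180,213) and (338,213), 91 mm apart, triangulate to tool z ≈ -22 and x ≈ +16. The pad half-width is 16, so x fits, but the tips are about 33 mm further back than the stated +11. The 28.6 mm opening fits too, since the egg is about that wide near z ≈ 64. I'll open and go down in steps, watching the force.

```bash
python3 -m crank '-1 0 0 0 0 0 0;-1 0 0 0 0 0 0;-1 0 0 0 0 0 0;-1 0 0 0 0 0 0;-1 0 0 0 0 0 0;-1 0 0 0 0 0 0;-1 0 0 8 0 0 0;-1 0 0 8 0 0 0;-1 0 0 0 0 0 0;-1 0 0 0 0 0 0'
python3 - <<'E'
from h import *
s=env.state();R=Ro.from_euler('xyz',s['ee_rot'],degrees=True).as_matrix();p=np.array(s['ee_pos']);print(p.round(1))
out=[]
for c,(x0,y0,w,h) in dict(scene=(325,200,80,60),side=(222,140,60,45),wrist=(130,120,240,180)).items():
    k=cam(c);im=grab_frame(c);f=400/w;cr=cv2.resize(im[y0:y0+h,x0:x0+w],(400,300),interpolation=cv2.INTER_CUBIC)
    for X,col in((p+R@[16,45,-22],(0,255,0)),(p+R@[16,-45,-22],(0,255,0)),(np.array([487,-285,43]),(255,255,0)),(np.array([487,-285,74]),(255,0,255))):
        u=(proj(k,X)-[x0,y0])*f;cv2.circle(cr,tuple(int(v) for v in u),3,col,-1)
    out.append(cr)
o=np.zeros((600,800,3),np.uint8);o[:300,:400]=out[0];o[:300,400:]=out[1];o[300:,:400]=out[2];cv2.imwrite('pics/g3.png',o)
E
```

```text
time_s: 8.32
ee_pos: [489.1, -285.8, 25.7]
ee_rot: [-180.0, -0.0, 49.9]
force: [0.5, -0.9, -0.3]
gripper_width: 91.2
gripper_force: 0.0
[ 489.1 -285.8   25.7]
```

View pics/g3.png

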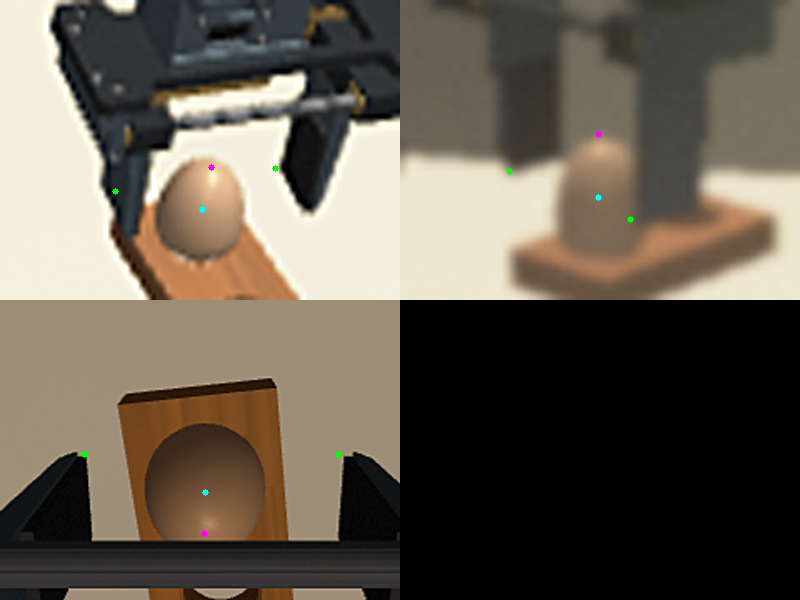

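The side and scene views now agree with tips at tool z ≈ -22: side corners at (509,168) and (638,222), scene at (133,235) and (308,210). The egg is upright and hasn't moved. I'll go down 18 mm, which puts the tips at z ≈ 30, shift 2 mm toward -y, and close.

```bash
python3 -m crank '-1 -0.5 -2 9 0 0 0;-1 0 0 9 0 0 0;-1 0 0 0 0 0 0;-1 0 0 0 0 0 0' && python3 -m crank '-0.3 0 0 0 0 0 0;-0.2 0 0 0 0 0 0;-0.1 0 0 0 0 0 0;0 0 0 0 0 0 0;0.1 0 0 0 0 0 0;0.2 0 0 0 0 0 0;1 0 0 0 0 0 0;1 0 0 0 0 0 0;1 0 0 0 0 0 0' 10
```

```text
time_s: 8.98
ee_pos: [487.3, -284.9, 7.7]
ee_rot: [-180.0, -0.0, 49.9]
force: [-0.3, 0.4, -0.3]
gripper_width: 91.1
gripper_force: 0.0
time_s: 10.1
ee_pos: [486.7, -284.5, 7.7]
ee_rot: [-179.9, 0.0, 49.9]
force: [-2.4, 1.8, 1.6]
gripper_width: 44.8
gripper_force: 10.0
```

The opening is 44.8 mm, so the egg is held at about its widest. Now I'll lift it.

```bash
python3 -m crank '1 0 0 -5 0 0 0;1 0 0 -15 0 0 0;1 0 0 -30 0 0 0;1 0 0 -30 0 0 0;1 0 0 -20 0 0 0;1 0 0 0 0 0 0;1 0 0 0 0 0 0'
python3 - <<'E'
from h import *
for c in('scene','side'):
    im=grab_frame(c)
    for d in models.search_frame('egg_center',c)[:2]: print(c,round(d['p'],2),np.round(d['point']))
print(delta([455,-24,107.7]).round(1), env.state()['gripper_width'])
E
```

```text
time_s: 10.98
ee_pos: [487.0, -284.8, 107.5]
ee_rot: [-180.0, 0.0, 49.9]
force: [-0.3, -1.1, -1.3]
gripper_width: 44.6
gripper_force: 10.0
side 0.6 [ 494. -264.  140.]
[ 178.8 -192.4   -0.5] 44.511131186083354
```

```bash
python3 -m crank '1 10 -16 0 0 0 0;1 18 -32 0 0 0 0;1 18 -32 0 0 0 0;1 18 -32 0 0 0 0;1 18 -32 0 0 0 0;1 18 -32 0 0 0 0;1 10 -16 0 0 0 0;1 0 0 0 0 0 0;1 0 0 0 0 0 0;1 0 0 0 0 0 0'
python3 - <<'E'
from h import *
k=cam('wrist');im=grab_frame('wrist');ks=cam('scene');g=grab_frame('scene')
s=env.state();np.savez('w3.npz',K=k[0],R=k[1],t=k[2],p=s['ee_pos'])
u=proj(k,[455,-24,46]);print(u,s['ee_pos'])
x0,y0=[int(max(0,v-n)) for v,n in zip(u,(100,75))]
cr=im[y0:y0+150,x0:x0+200].copy();print(x0,y0,cr.shape)
o=np.zeros((600,800,3),np.uint8);cr=cv2.resize(cr,None,fx=3,fy=3,interpolation=cv2.INTER_CUBIC);
# predicted rim circle
for q in(23.5,):
    P=np.array([(proj(k,[455+q*np.cos(a),-24+q*np.sin(a),46])-[x0,y0])*3 for a in np.linspace(0,6.28,60)]).astype(int);cv2.polylines(cr,[P],True,(0,0,255),1)
o[:cr.shape[0],:cr.shape[1]]=cr[:600,:600]
u=proj(ks,[455,-24,46]);a,b=int(u[0])-12,int(u[1])-13;c2=cv2.resize(g[b:b+30,a:a+25],(200,240),interpolation=cv2.INTER_CUBIC)
P=np.array([(proj(ks,[455+23.5*np.cos(t),-24+23.5*np.sin(t),46])-[a,b])*8 for t in np.linspace(0,6.28,60)]).astype(int);cv2.polylines(c2,[P],True,(0,0,255),1)
o[:240,600:]=c2;cv2.imwrite('pics/w3.png',o)
E
```

```text
time_s: 12.42
ee_pos: [411.7, -77.6, 107.8]
ee_rot: [180.0, -0.0, 49.8]
force: [-0.4, -0.1, -1.5]
gripper_width: 45.2
gripper_force: 10.0
[255.72475012 115.28250351] [411.56915517 -77.59971324 107.73671374]
155 40 (150, 200, 3)
```

View pics/w3.png

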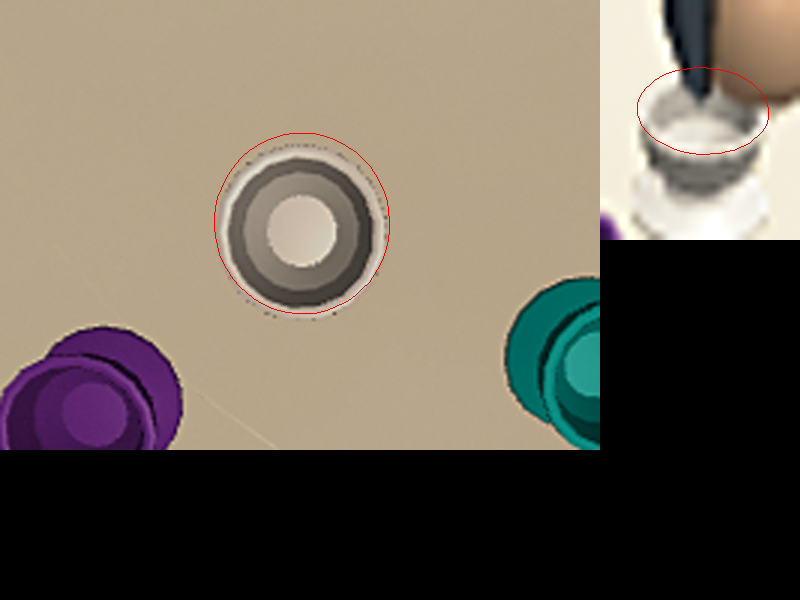

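The wrist crop shows the cup's mouth centred at crop (300,232), while my prediction was (302,223). That moves the cup about 2.3 mm toward tool -x, to about (453.3,-25.4). Purple is at lower left and turquoise at lower right, both clear.

```bash
python3 - <<'E'
from h import *
print(delta([453.3,-25.4,107.7]).round(1))
E
python3 -m crank '1 16 0 0 0 0 0;1 32 0 0 0 0 0;1 18.5 -1.5 0 0 0 0;1 0 0 0 0 0 0;1 0 0 0 0 0 0;1 0 0 20 0 0 0;1 0 0 20 0 0 0;1 0 0 15 0 0 0;1 0 0 0 0 0 0;1 0 0 0 0 0 0'
python3 - <<'E'
from h import *
print(delta([453.3,-25.4,29.7]).round(1))
o=np.zeros((450,800,3),np.uint8)
for i,(c,w,h) in enumerate((('scene',80,90),('side',80,90))):
    k=cam(c);im=grab_frame(c);u=proj(k,[453.3,-25.4,60]).astype(int);x0,y0=u[0]-w//2,u[1]-h//2
    cr=cv2.resize(im[y0:y0+h,x0:x0+w],None,fx=5,fy=5,interpolation=cv2.INTER_CUBIC)
    P=np.array([(proj(k,[453.3+23.5*np.cos(t),-25.4+23.5*np.sin(t),46])-[x0,y0])*5 for t in np.linspace(0,6.28,60)]).astype(int);cv2.polylines(cr,[P],True,(0,0,255),1)
    o[:,400*i:400*i+400]=cr
cv2.imwrite('pics/p1.png',o)
E
```

```text
[66.8 -1.8  0. ]
time_s: 13.78
ee_pos: [453.3, -25.6, 53.4]
ee_rot: [180.0, -0.0, 49.8]
force: [-0.1, 0.9, 0.1]
gripper_width: 45.0
gripper_force: 10.0
[ 0.1 -0.2 23.7]
```

View pics/p1.png

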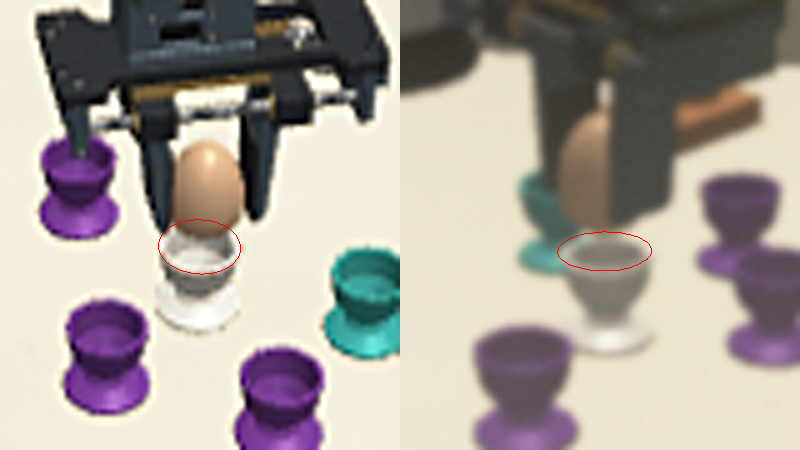

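In the scene view the egg is about 1 to 2 pixels right of the cup's axis. I'll measure that against a predicted egg silhouette before lowering.

```bash
python3 - <<'E'
from h import *
zc=53.4+35.3
th,ph=np.meshgrid(np.linspace(0,6.28,80),np.linspace(-np.pi/2,np.pi/2,60))
zz=np.where(ph<0,23*np.sin(ph),39*np.sin(ph))-8; rr=23*np.cos(ph)
def sil(k,c):
    X=np.stack([c[0]+rr*np.cos(th),c[1]+rr*np.sin(th),c[2]+zz],-1).reshape(-1,3)
    P=np.array([proj(k,x) for x in X]); return P[:,0].min(),P[:,0].max(),P[:,1].min(),P[:,1].max()
for c in('scene','side'):
    k=cam(c);im=grab_frame(c)
    a,b,t,d=sil(k,(453.3,-25.4,zc));print(c,'pred',np.round([a,b,t,d],1))
    hsv=cv2.cvtColor(im,cv2.COLOR_BGR2HSV)
    m=cv2.inRange(hsv,(5,60,90) if c=='scene' else (4,50,60),(20,190,255))
    M=np.zeros_like(m);y0,y1,x0,x1=int(t)-12,int(d)+14,int(a)-12,int(b)+12;M[y0:y1,x0:x1]=m[y0:y1,x0:x1]
    n,l,st,_=cv2.connectedComponentsWithStats(M);i=1+st[1:,4].argmax();print('seg',st[i],'->',st[i][0],st[i][0]+st[i][2],st[i][1],st[i][1]+st[i][3])
    for y in range(st[i][1],st[i][1]+st[i][3],2):
        xs=np.where(l[y]==i)[0];print(y,xs.min(),xs.max(),end=' | ')
    print()
    # rim row extents of white cup: pixels brightness along rim row
    k_=[proj(k,[453.3,-25.4,46])];print('rimpred',np.round(k_,1))
E
```

```text
scene pred [271.2 287.6 185.  205.2]
seg [273 185  15  20 232] -> 273 288 185 205
185 278 281 | 187 275 284 | 189 274 285 | 191 274 286 | 193 274 287 | 195 274 287 | 197 274 287 | 199 274 286 | 201 273 285 | 203 275 283 | 
rimpred [[278.9 206.3]]
side pred [237.4 256.  175.3 199.7]
seg [237 173  15  27 250] -> 237 252 173 200
173 245 247 | 175 242 248 | 177 240 248 | 179 239 248 | 181 238 247 | 183 237 247 | 185 237 247 | 187 237 247 | 189 237 247 | 191 238 247 | 193 239 247 | 195 239 247 | 197 241 248 | 199 244 249 | 
rimpred [[246.9 203.2]]
```

The egg's outline matches the prediction within 0.5 px in both views, in height as well. I'll lower it gently.

```bash
python3 -m crank '1 0 0 6 0 0 0;1 0 0 6 0 0 0;1 0 0 4 0 0 0;1 0 0 2 0 0 0;1 0 0 0 0 0 0;1 0 0 0 0 0 0' && python3 -m crank '1 0 0 1.5 0 0 0;1 0 0 1.5 0 0 0;1 0 0 0 0 0 0;1 0 0 0 0 0 0'
```

```text
time_s: 14.72
ee_pos: [453.3, -25.2, 34.9]
ee_rot: [180.0, -0.0, 49.9]
force: [-0.0, 0.5, -0.9]
gripper_width: 44.7
gripper_force: 10.0
time_s: 15.22
ee_pos: [453.1, -25.2, 31.8]
ee_rot: [-180.0, -0.0, 49.9]
force: [-0.8, 0.3, -1.5]
gripper_width: 44.8
gripper_force: 10.0
```

```bash
python3 -m crank '1 0 0 1 0 0 0;1 0 0 0 0 0 0;1 0 0 0 0 0 0' && python3 -m crank '1 0 0 1 0 0 0;1 0 0 0 0 0 0;1 0 0 0 0 0 0'
```

```text
time_s: 15.6
ee_pos: [453.0, -25.2, 30.9]
ee_rot: [-180.0, -0.0, 49.9]
force: [-0.5, 0.1, 0.8]
gripper_width: 45.2
gripper_force: 10.0
time_s: 15.98
ee_pos: [453.2, -25.2, 30.3]
ee_rot: [180.0, -0.0, 49.9]
force: [-1.5, 0.9, 4.6]
gripper_width: 45.2
gripper_force: 10.0
```

Contact shows as +4.6 N at z = 30.3, where a seated egg was expected at 29.7. I'll ease the grip, open slowly and retreat straight up.

```bash
python3 -m crank '1 0 0 0 0 0 0;1 0 0 0 0 0 0;1 0 0 0 0 0 0' 3 && python3 -m crank '0 0 0 0 0 0 0;-0.1 0 0 0 0 0 0;-0.3 0 0 0 0 0 0;-0.5 0 0 0 0 0 0;-0.7 0 0 0 0 0 0;-0.7 0 0 0 0 0 0;-0.7 0 0 0 0 0 0' && python3 -m crank '-0.7 0 0 -5 0 0 0;-0.7 0 0 -15 0 0 0;-0.7 0 0 -30 0 0 0;-0.7 0 0 -40 0 0 0;-0.7 0 0 -40 0 0 0;-0.7 0 0 -30 0 0 0;-0.7 0 0 0 0 0 0;-0.7 0 0 0 0 0 0'
python3 - <<'E'
from h import *
o=np.zeros((450,800,3),np.uint8)
for i,(c,w,h) in enumerate((('scene',80,90),('side',80,90))):
    k=cam(c);im=grab_frame(c);u=proj(k,[453.3,-25.4,60]).astype(int);x0,y0=u[0]-w//2,u[1]-h//2
    o[:,400*i:400*i+400]=cv2.resize(im[y0:y0+h,x0:x0+w],None,fx=5,fy=5,interpolation=cv2.INTER_CUBIC)
    print(c,proj(k,[453.3,-25.4,34]).round(1),proj(k,[453.3,-25.4,96]).round(1),x0,y0)
cv2.imwrite('pics/p2.png',o)
E
```

```text
time_s: 16.35
ee_pos: [452.8, -25.1, 29.8]
ee_rot: [-180.0, 0.0, 49.9]
force: [-2.4, 2.1, 3.5]
gripper_width: 45.5
gripper_force: 3.0
time_s: 17.23
ee_pos: [453.1, -25.3, 29.8]
ee_rot: [-180.0, -0.0, 49.9]
force: [0.5, -0.7, -0.4]
gripper_width: 77.6
gripper_force: 0.0
time_s: 18.23
ee_pos: [452.3, -25.2, 189.1]
ee_rot: [-179.9, 0.0, 49.9]
force: [0.5, -1.2, -0.2]
gripper_width: 77.5
gripper_force: 0.0
scene [278.8 209.4] [279.5 192.8] 239 157
side [247.  207.5] [246.6 184.7] 206 153
```

View pics/p2.png

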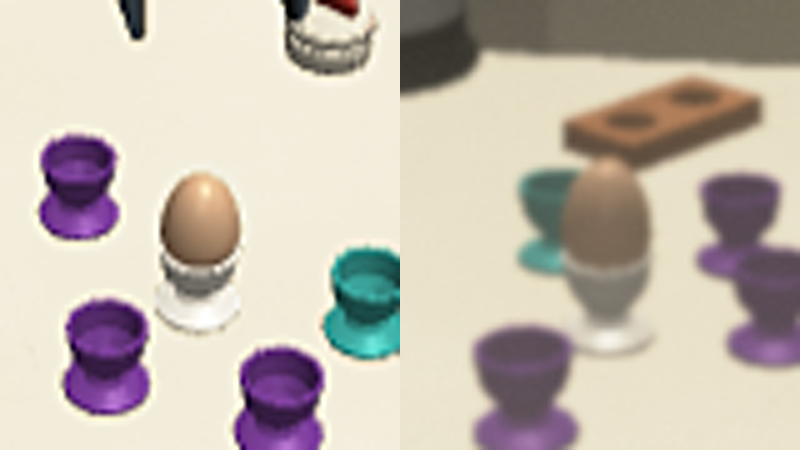

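The egg stands upright in the white cup in both views, at scene crop (201,220) and side crop (605,210). Its pointed end is up, the neighbouring cups are unmoved and the gripper is clear, so I'll hand in.

```bash
python3 -c "
from workcell import env; print(env.job_done())"
```

```text
the job is handed in; nothing more can be done
None
```

I handed the job in at about 18 s: in both camera views the egg sits upright, pointed end up and released, in the white cup, which I saw no sign of having moved, and the arm never went near the served egg; my first grasp closed too high (no harm done) because the fingertips are really about 22 mm behind the TCP, not 11 mm ahead as stated, and I corrected for that.

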